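Lock the cord spool on its spindle with a push-on clip

TASK

Take the spring clip with the orange tab from the wooden parts tray and press it sideways into the groove of the spindle on top of the cord spool until it snaps fully home, lying flat on the spool. Press gently, without forcing anything, then let go of it and leave everything else on the bench where it is.

Things in the scene. Friction and masses are not known exactly. Their poses are not given: they have to be found in the camera images.
- clip: Loose push-on spring clip, 70 g: a flat steel C, 6 mm thick, 34 mm wide, with an upright orange tab on its tail. Origin: centre of the C's eye, on the underside. x points out of the open mouth, z up. The eye's flat rear wall is at x = -9 mm, the tail ends at x = -45 mm. Seated, the rear wall meets the groove, so the origin is on the spindle's axis, and the push then rises steeply.
- clip_tab (a point): Point inside the clip's orange tab, 34 mm behind the clip's origin (x = -34 mm) and 28 mm above its underside: where to pinch it across its 10 mm thickness (along the clip's y). The tab is 22 mm long in the clip's x (-23 to -45 mm) and stands from 6 to 40 mm above the underside.
- clip_mouth (a point): Middle of the clip's mouth, 6 mm ahead of the origin and 3 mm above its underside, between the round noses (3 mm radius, 14 mm apart) of two sprung jaws that end at x = 8 mm. Each jaw gives up to 4.5 mm sideways and springs back. Going over the groove spreads each 2 mm: the push climbs to 4 to 7 N, eases past the widest point (origin 6 mm short of the axis), then the jaws draw the clip in.
- stand: Cord spool stand, fixed: round dark foot, 124 mm across. Origin: on its vertical axis at bench height. Its column carries a black spool of white cord (flanges 100 mm across, flat on top) and, on the same axis, an upright spindle. The column is clamped at an unknown height: the upper flange's top face is 115 to 159 mm above the origin. This pose does not tell it; find it by touch.
- spindle_axis (a point): A point on the spindle's vertical axis, on the stand's foot 16 mm above the bench (it does not follow the column's height). Measured up from the upper flange's top face, the spindle has a brass groove, 18 mm in diameter, from 0 to 8.5 mm, then a steel head, 28 mm in diameter, up to 20.5 mm.
- stand_sleeve (a point): Top of the stand's sleeve, on the axis, 50 mm up. The spool with its spindle is sprung: pushed down it gives 1 mm per 8 N. The flange is the groove's floor, so a level clip sliding on it, or up to 2 mm above, goes in, from any side; higher it strikes the head, which the jaws cannot pass. Pressing the clip on spool or spindle with over 20 N, down or sideways, marks them.
- tray: The wooden parts tray, fixed, 150 x 150 mm, rim 10 mm high, floor 4 mm above the bench; origin at the centre of its underside. The clip lies flat in it, with two small brass washers.
- washer_a: Bystander: flat brass washer, 24 mm across, 4 mm thick, in the tray; origin at its underside.
- washer_b: Bystander: the second brass washer, alike.
- glue: Bystander: white glue tube with a red band, 107 mm long, 18 mm thick, lying on the bench.
- bobbin: Bystander: blue bobbin, 56 mm across, 45 mm high.
- jar: Bystander: clear jar, 56 mm across, 70 mm high.
- driver: Bystander: screwdriver, 160 mm long, lying on the bench.
- case: Bystander: green transparent case, 75 x 50 x 20 mm.
Things that resemble listed ones, but are neither listed nor needed, are in the scene too. What is meant by the clip is not pink, turquoise or yellow, and is the smaller of those in its own colour.

How it is judged (in metres and radians):
On the way, in this order (a step that is already met when the one before it is completed fails the run):
1. the clip is lifted out of the tray (height (world z) of clip above 0.06 m and contact force between clip and the fingers above 1 N), for 0.1 s.
2. the clip has snapped into the groove, eye on the spindle's axis (horizontal distance between clip and stand below 0.002 m and z of clip in the frame of stand between 0.112 and 0.1625 m and angle between clip's own z axis and vertical below 0.08 rad and contact force between clip and stand above 1.5 N), for 0.2 s.
At the end, for the whole second after the job is handed in: The clip sits in the spindle's groove: its eye within 2 mm of the spindle's axis, level within 0.08 rad, its underside at the groove's height (between 112 and 162.5 mm above the bench), gripping the spindle by its own spring (over 1.5 N of contact), at rest and released (all of step 2 and linear speed of clip below 0.01 m/s); the robot touches nothing.
It fails at once if the clip is pressed against the spool or spindle with more than 20 N (contact force between clip and stand above 20 N).
It fails at once if a bystander is shifted by more than 20 mm (distance of any of glue, bobbin, jar, driver, case, washer_a, washer_b from where it was at the start of the episode above 0.02 m).
It also fails if it takes over 62 s, if anything falls off the work surface, if the arm or the gripper's body presses on something with over 40 N, if the wrist force passes 120 N, or if a joint passes its speed limit or range.

ROBOT

A 6-joint arm with a two-finger parallel gripper is mounted at the origin on the work surface. World frame = base frame: x ahead of the robot, y to its left, z up, the work surface at z = 0. Lengths are in m, angles in degrees, forces in N, time in s.
With the tool pointing down it reaches from about 0.375 to 0.9 m from the base axis. Payload 3.1 kg.
Tool frame: the origin (TCP) lies midway between the tips of the shut fingers; the grasp point (between the pads) lies bot.hold_point_z behind it (bot.hold_point_z is the distance from the TCP to the grasp point, in m); z points along the fingers, y is the direction in which the jaws open and shut (so a half turn about z gives the same grasp; the last joint's range is limited). The gripper opens to 87 mm and grips with 3 to 60 N. Pads are 19 mm wide; open, the fingers measure 117 mm over their backs; the gripper's body (75 mm by 190 mm) begins 51 mm behind the grasp point.
Start: joints at [55.204, 30.224, 82.088, -0, 67.689, -10.227], TCP at [0.26, 0.568, 0.223] pointing down, gripper open.
Joint ranges: [-176.69, 176.69], [-43.24, 126.21], [12.49, 139.97], [-82, 262], [0, 151.66], [-163.58, 163.58]. Speed limits (degrees/s): [159.86, 159.86, 180, 180, 180, 180].

INTERFACE

Orientations are given as a 3x3 rotation matrix whose columns are the frame's x, y, z axes.
In Python, from rig import bot, vision gives the robot as it stands.
- The arm moves only by the shell command python3 -m inch 'ROWS'. ROWS is JSON, a list of rows, each a list of 5 numbers: the finger opening in mm, from 0 to 87, then the shift along the tool's x, y, z in mm, then the turn about the tool's z in rad. In form: [[hand, dx, dy, dz, roll], ...]. A call has 1 to 8 rows; each row is the pose to reach, as a shift and turn from the pose measured when the call began, along the tool's axes at that moment; what a row does not reach only later rows make up. A row lasts 1/10 s, in which the tool goes at most 50 mm and 8.59 degrees, less where a joint would pass 70% of its speed; a pose out of reach is approached as far as the arm can. A call with a gripper value outside its range is refused whole. The fingers move at their own pace and stop on an object; the grip force is fixed at half the most. Time passes only in rows, so rows that repeat a pose let the fingers close. It gives the time, the measured TCP pose, the force and the opening at its end, in the units of the state.
- bot.read_state(): the state, without advancing time (a new reading comes with each control period).
- vision.capture(name): name is "scene" or "top" or "wrist"; returns (picture, depth): 400x640x3 uint8, red, green, blue; 400x640 float32, m along the optical axis (not along the pixel's ray), 0 where there is no reading.
- vision.camera_model(name): a dict with "intrinsics" (3x3 intrinsics, pixels), "camera_from_world" (4x4, takes a point from world to camera coordinates). Camera axes: x right, y down, z forward; pixel columns grow to the right and rows downward; lengths in m; the calibration is good to about 2 mm. A picture is of the moment at which its call begins: read the wrist's pose just before it. camera_model takes no time and is no camera call; for the wrist camera it gives the pose at the moment of the call.
- bot.hand_in(): hands the job in, once; it reports no verdict.
The state is a dict: "time_s": time; "joint_positions": joint angles; "qvel": joint speeds; "tau": joint torques, N m; "position": TCP position; "tcp_rot": TCP orientation; "force": force on the tool from outside, world axes, zero at the start; "moment": the same for the moment, N m; "opening": opening from 0.0 (shut) to 1.0 (fully open).
Only numpy, scipy, OpenCV 4.12 (cv2) and the standard library are available. Lean on these libraries where they do the work, as an engineer would, in place of code of your own. Each camera call takes 0.05 s, during which the arm holds its last target. There are 200 camera calls.

## Working session

There is one attempt and no reset: what is moved stays moved. The work goes in short steps, Python scripts to look and compute and a shell command to move; the robot and the scene stay as the last step left them, time stands still between calls to the robot, and variables do not carry over. Pictures are saved under pics/ and viewed, about 8 in all and at most 12, crops included, and the job is handed in when it is done.

```bash
mkdir -p pics; ls; cat > h.py <<'E'
import numpy as np, cv2
from rig import bot, vision
def cap(n,f=None):
    m=vision.camera_model(n); p,d=vision.capture(n)
    if f: cv2.imwrite('pics/'+f,p[:,:,::-1])
    return p,d,m
def ray(m,u,v,z):
    K=np.array(m['intrinsics']);T=np.array(m['camera_from_world']);R=T[:3,:3];c=-R.T@T[:3,3]
    d=R.T@np.linalg.solve(K,[u,v,1.]); return c+d*(z-c[2])/d[2]
def dep(m,u,v,d):
    K=np.array(m['intrinsics']);T=np.array(m['camera_from_world'])
    return T[:3,:3].T@(np.linalg.solve(K,[u,v,1.])*d-T[:3,3])
def proj(m,p):
    K=np.array(m['intrinsics']);T=np.array(m['camera_from_world'])
    q=K@(T[:3,:3]@np.array(p)+T[:3,3]); return q[:2]/q[2]
E
python3 - <<'E'
from h import *
a,_,m=cap('top','top.png');b,_,_=cap('scene','scene.png')
s=bot.read_state();print(s['time_s'],s['position'],np.round(s['tcp_rot'],3),s['force'],bot.hold_point_z)
E
```

```text
pics
0.1 [0.25945525 0.56787939 0.22167357] [[-0.909  0.416 -0.001]
 [ 0.416  0.909 -0.002]
 [ 0.    -0.002 -1.   ]] [-0.86138583 -0.91116568  0.48884622] 0.0187
```

View pics/top.png

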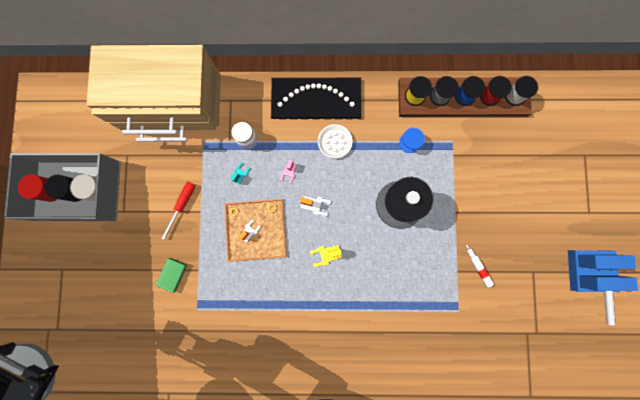

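View pics/scene.png

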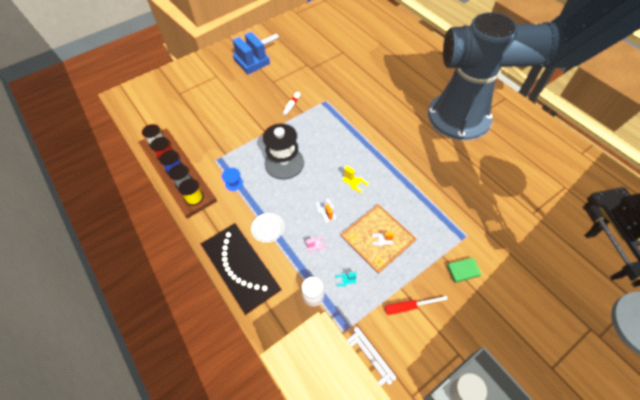

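The top view shows the target clip in the tray at about (250,230), with a larger orange decoy at (317,205). The washers are at (235,211) and (271,208), and the spool is at (409,198) with its foot around (403,204).

```bash
python3 - <<'E'
from h import *
p,d,m=cap('top')
for n,u,v,z in [('clip',250,230,.01),('washa',235,211,.006),('washb',271,208,.006),('traytl',226,204,.01),('traybr',286,259,.01),('head',413,198,.16)]:
    print(n,ray(m,u,v,z).round(3), d[v,u], dep(m,u,v,d[v,u]).round(3))
hsv=cv2.cvtColor(p,cv2.COLOR_RGB2HSV)
print(d[195:202,390:400].round(3)); 
for u,v in [(390,200),(409,185),(425,205),(400,212)]: print(dep(m,u,v,d[v,u]).round(4))
# foot dark circle
T=np.array(m['camera_from_world']);print((-T[:3,:3].T@T[:3,3]).round(3),np.round(T[:3,:3],2),np.array(m['intrinsics'])[0,0])
o=cv2.resize(p[170:270,210:340],None,fx=3,fy=3,interpolation=3);o2=cv2.resize(p[165:240,365:440],None,fx=4,fy=4,interpolation=3)
c=np.zeros((300,700,3),np.uint8);c[:,:390]=o;c[:,400:]=o2;cv2.imwrite('pics/crop.png',c[:,:,::-1])
E
```

```text
clip [0.518 0.197 0.01 ] 0.94673926 [0.518 0.197 0.009]
washa [0.567 0.238 0.006] 0.95576894 [0.567 0.238 0.006]
washb [0.575 0.145 0.006] 0.9548309 [0.575 0.145 0.006]
traytl [0.585 0.261 0.01 ] 0.9549521 [0.585 0.261 0.009]
traybr [0.444 0.104 0.01 ] 0.9423537 [0.444 0.104 0.004]
head [ 0.582 -0.186  0.16 ] 0.80734336 [ 0.584 -0.188  0.15 ]
[[0.829 0.828 0.828 0.826 0.828 0.83  0.83  0.83  0.826 0.825]
 [0.827 0.827 0.825 0.827 0.829 0.828 0.825 0.827 0.829 0.827]
 [0.828 0.    0.829 0.825 0.829 0.826 0.828 0.826 0.826 0.828]
 [0.826 0.829 0.828 0.829 0.828 0.828 0.827 0.826 0.828 0.827]
 [0.825 0.827 0.827 0.827 0.829 0.829 0.828 0.825 0.828 0.828]
 [0.827 0.827 0.826 0.827 0.826 0.827 0.825 0.828 0.826 0.826]
 [0.826 0.825 0.826 0.827 0.827 0.826 0.826 0.826 0.827 0.827]]
[ 0.5814 -0.141   0.1313]
[ 0.6157 -0.1846  0.1298]
[ 0.5706 -0.2195  0.1289]
[ 0.5546 -0.1631  0.1302]
[0.483 0.002 0.954] [[ 0.   -1.   -0.02]
 [-0.99 -0.   -0.11]
 [ 0.11  0.02 -0.99]] 368.75715635179847
```

View pics/crop.png

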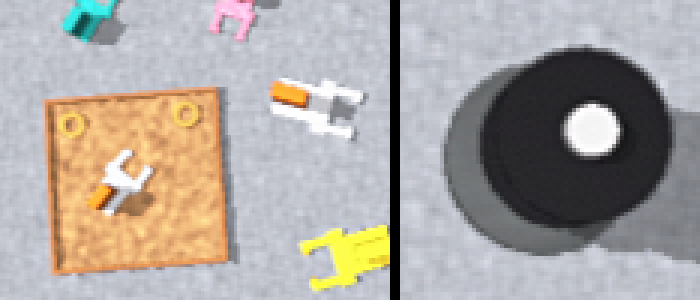

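```bash
python3 -m inch '[[60,-45,-28,0,0.06],[60,-90,-57,0,0.12],[60,-135,-86,10,0.18],[60,-180,-114,20,0.24],[60,-225,-143,30,0.3],[60,-270,-171,40,0.36],[60,-315,-200,45,0.42],[60,-350,-222,50,0.478]]'
python3 -m inch '[[60,-15,-10,0,0],[60,-22,-14,0,0],[60,-22,-14,0,0]]'
python3 - <<'E'
from h import *
s=bot.read_state();print(s['time_s'],s['position'],np.round(s['tcp_rot'],3),s['force'],s['opening'])
cap('wrist','w1.png')
E
```

```text
time_s: 0.95
position: [0.4759, 0.2343, 0.1739]
tcp_rot: [[-0.614, 0.789, -0.001], [0.789, 0.614, -0.001], [-0.0, -0.002, -1.0]]
force: [0.3, 0.4, 1.1]
opening: 0.691
time_s: 1.25
position: [0.4781, 0.2076, 0.1737]
tcp_rot: [[-0.613, 0.79, -0.002], [0.79, 0.613, -0.001], [0.0, -0.003, -1.0]]
force: [0.3, 0.2, 0.3]
opening: 0.689
1.25 [0.47806827 0.20764773 0.17369401] [[-0.613  0.79  -0.002]
 [ 0.79   0.613 -0.001]
 [ 0.    -0.003 -1.   ]] [0.3441105  0.16669702 0.28238005] 0.688947013061217
```

View pics/w1.png

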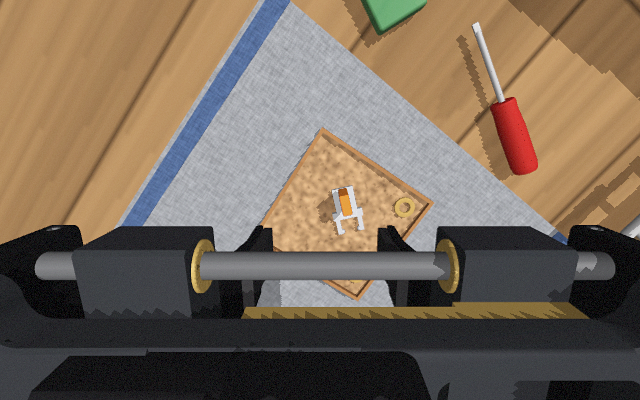

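The wrist view shows the clip at about (346,205) with its mouth downwards: the tab's top face is near (346,205) and the jaws end at (339,231) and (361,228).

```bash
python3 - <<'E'
from h import *
p,d,m=cap('wrist')
r=p.astype(int);h=cv2.cvtColor(p,cv2.COLOR_RGB2HSV)
box=np.zeros(d.shape,bool);box[175:245,315:385]=1
org=box&(h[...,1]>180)&(h[...,0]<22)
tp=org&(h[...,2]>200)
wh=box&(h[...,1]<50)&(h[...,2]>150)
for n,k,z in [('tabtop',tp,.044),('white',wh,.010)]:
    v,u=np.nonzero(k);q=np.array([ray(m,a,b,z)[:2] for a,b in zip(u,v)]).astype(np.float32)
    rc=cv2.minAreaRect(q);print(n,len(u),rc,q.mean(0),cv2.boxPoints(rc).round(4).tolist(),np.median(d[k]), np.median([dep(m,a,b,d[b,a])[2] for a,b in zip(u,v)]))
x=p[170:250,300:390].copy();x2=x.copy();x2[tp[170:250,300:390]]=[0,0,255];x2[wh[170:250,300:390]]=[0,255,0]
cv2.imwrite('pics/c2.png',cv2.resize(np.hstack([x,x2]),None,fx=4,fy=4,interpolation=0)[:,:,::-1])
T=np.array(m['camera_from_world']);print(-T[:3,:3].T@T[:3,3])
E
```

```text
tabtop 162 ((0.5024722814559937, 0.20775659382343292), (0.008917742408812046, 0.020186305046081543), 50.67388916015625) [0.50241596 0.2078837 ] [[0.4918000102043152, 0.21070000529289246], [0.5074999928474426, 0.19789999723434448], [0.5131000280380249, 0.20479999482631683], [0.4975000023841858, 0.2176000028848648]] 0.30358773 0.04423262794909823
white 610 ((0.5148842334747314, 0.1976487934589386), (0.033873699605464935, 0.05405709892511368), 51.074951171875) [0.5153588  0.19733863] [[0.4832000136375427, 0.20149999856948853], [0.5253000259399414, 0.16750000417232513], [0.5465999841690063, 0.19380000233650208], [0.5044999718666077, 0.22779999673366547]] 0.34120056 0.010069483926551537
[0.43543191 0.26234869 0.3362152 ]
```

View pics/c2.png

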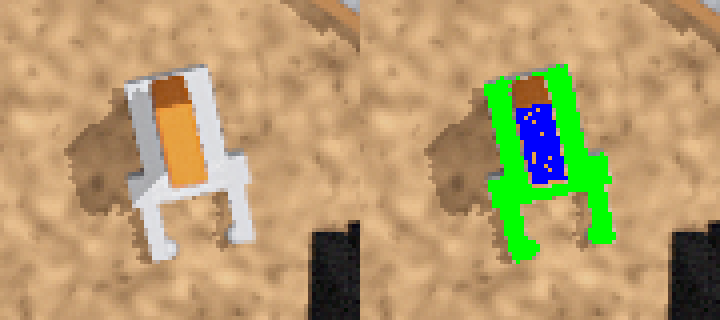

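```bash
python3 -m inch '[[40,-8,10,30,-0.11],[40,-15.2,19.4,60,-0.23],[40,-15.2,19.4,95,-0.23],[40,-15.2,19.4,120,-0.23],[40,-15.2,19.4,120,-0.23],[40,-15.2,19.4,120,-0.23]]'
```

```text
time_s: 1.95
position: [0.5019, 0.2103, 0.0541]
tcp_rot: [[-0.78, 0.626, -0.002], [0.626, 0.78, -0.001], [0.001, -0.002, -1.0]]
force: [0.2, 0.2, -0.4]
opening: 0.464
```

```bash
python3 -m inch '[[40,-2.3,-1.6,20,0],[40,-2.3,-1.6,35,0],[40,-2.3,-1.6,40.6,0],[40,-2.3,-1.6,40.6,0],[40,-2.3,-1.6,40.6,0]]'; python3 -m inch '[[0,0,0,0,0],[0,0,0,0,0],[0,0,0,0,0],[0,0,0,0,0],[0,0,0,0,0],[0,0,0,0,0]]'
```

```text
time_s: 2.45
position: [0.5034, 0.2081, 0.0147]
tcp_rot: [[-0.78, 0.626, 0.0], [0.626, 0.78, -0.0], [-0.0, -0.0, -1.0]]
force: [-0.3, -0.6, -0.1]
opening: 0.461
time_s: 3.05
position: [0.5034, 0.208, 0.0148]
tcp_rot: [[-0.78, 0.626, 0.0], [0.626, 0.78, -0.0], [-0.0, -0.0, -1.0]]
force: [-0.5, 0.2, 1.0]
opening: 0.112
```

```bash
python3 -m inch '[[0,0,0,-15,0],[0,0,0,-40,0],[0,0,0,-70,0],[0,0,0,-105,0],[0,0,0,-145,0],[0,0,0,-185,0],[0,0,0,-225,0],[0,0,0,-225,0]]'; python3 -m inch '[[0,-35,-30,-10,0],[0,-70,-60,-20,0],[0,-106,-91,-30,0],[0,-142,-122,-40,0],[0,-178,-153,-50,0],[0,-214,-184,-60,0],[0,-250,-214,-60,0],[0,-280,-240,-60,0]]'; python3 -m inch '[[0,-15,-12,0,0],[0,-21,-18,0,0],[0,-21,-18,0,0],[0,-21,-18,0,0]]'
python3 - <<'E'
from h import *
p,d,m=cap('wrist','w2.png');s=bot.read_state();print(s['opening'])
p,d,m=cap('top','t2.png')
E
```

```text
time_s: 3.85
position: [0.5069, 0.2089, 0.2455]
tcp_rot: [[-0.78, 0.626, 0.013], [0.626, 0.78, 0.002], [-0.008, 0.009, -1.0]]
force: [0.2, -0.0, -0.2]
opening: 0.116
time_s: 4.65
position: [0.5743, -0.1561, 0.3047]
tcp_rot: [[-0.779, 0.626, 0.012], [0.627, 0.779, 0.002], [-0.008, 0.009, -1.0]]
force: [0.7, 1.0, -1.2]
opening: 0.112
time_s: 5.05
position: [0.5788, -0.1814, 0.3042]
tcp_rot: [[-0.78, 0.626, 0.01], [0.626, 0.78, 0.004], [-0.005, 0.01, -1.0]]
force: [-0.5, 0.5, -0.6]
opening: 0.106
0.10973682581802204
```

View pics/w2.png

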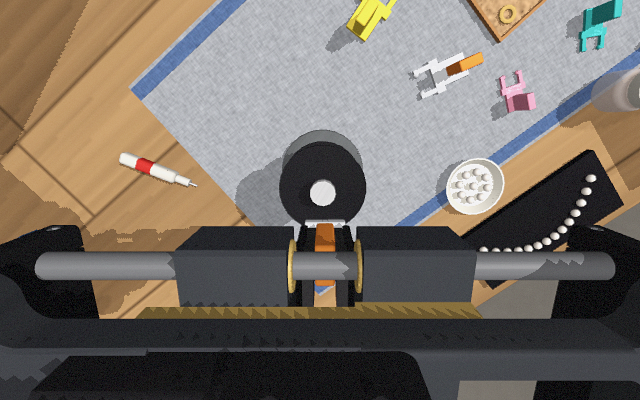

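The wrist view shows the clip's tab held at (325,240). The spindle head is at (322,193), on the black flange centred near (322,186).

```bash
python3 - <<'E'
from h import *
mw=vision.camera_model('wrist');
p,dw,_=cap('wrist')
pt=cv2.imread('pics/top.png')[:,:,::-1].copy();mt=vision.camera_model('top')
_,dt=vision.capture('top')
for n,p,m,(u0,v0),r in [('wrist',p,mw,(322,193),24),('top',pt,mt,(413,198),14)]:
    g=p.min(2);k=np.zeros(g.shape,np.uint8);cv2.circle(k,(u0,v0),r,1,-1)
    b=((g>110)&(k>0)).astype(np.uint8)
    nn,lab,st,ce=cv2.connectedComponentsWithStats(b);i=1+st[1:,4].argmax()
    c=max(cv2.findContours((lab==i).astype(np.uint8),0,1)[0],key=len)[:,0,:]
    for z in (.1485,.1505,.1525):
        q=np.array([ray(m,a,b_,z)[:2] for a,b_ in c],np.float32);(cx,cy),rr=cv2.minEnclosingCircle(q)
        e=ray(m,*ce[i],z);print(n,z,e.round(4),rr.round(4),cx.__round__(4),cy.__round__(4))
    # foot ellipse / flange: dark mask
dk=((p.max(2)<70)).astype(np.uint8)
nn,lab,st,ce=cv2.connectedComponentsWithStats(dk,connectivity=4);l=lab[190,395];c=max(cv2.findContours((lab==l).astype(np.uint8),0,1)[0],key=len)
el=cv2.fitEllipse(c);print('topflange',el,ray(mt,*el[0],.13).round(4))
for (u,v) in [(300,180),(345,180),(322,215),(322,193)]: print(dep(mw,u,v,dw[v,u]).round(4))
s=bot.read_state();print(s['time_s'],s['position'])
E
```

```text
Traceback (most recent call last):
AttributeError: 'float' object has no attribute 'round'
```

```bash
python3 - <<'E'
from h import *
mw=vision.camera_model('wrist');
p,dw,_=cap('wrist')
pt=cv2.imread('pics/top.png')[:,:,::-1].copy();mt=vision.camera_model('top')
for n,p,m,(u0,v0),r in [('wrist',p,mw,(322,193),24),('top',pt,mt,(413,198),14)]:
    g=p.min(2);k=np.zeros(g.shape,np.uint8);cv2.circle(k,(u0,v0),r,1,-1)
    b=((g>110)&(k>0)).astype(np.uint8)
    nn,lab,st,ce=cv2.connectedComponentsWithStats(b);i=1+st[1:,4].argmax()
    c=max(cv2.findContours((lab==i).astype(np.uint8),0,1)[0],key=len)[:,0,:]
    for z in (.1485,.1505,.1525):
        q=np.array([ray(m,a,b_,z)[:2] for a,b_ in c],np.float32);print(n,z,ray(m,*ce[i],z).round(4),cv2.minEnclosingCircle(q),st[i])
dk=((p.max(2)<70)).astype(np.uint8)
nn,lab,st,ce=cv2.connectedComponentsWithStats(dk,connectivity=4);l=lab[190,395];c=max(cv2.findContours((lab==l).astype(np.uint8),0,1)[0],key=len)
el=cv2.fitEllipse(cv2.convexHull(c));print('topflange',el,ray(mt,*el[0],.13).round(4))
for (u,v) in [(300,180),(345,180),(322,215),(322,193)]: print(dep(mw,u,v,np.median(dw[v-2:v+3,u-2:u+3])).round(4))
s=bot.read_state();print(s['time_s'],s['position'])
E
```

```text
wrist 0.1485 [ 0.5846 -0.189   0.1485] ((0.584627091884613, -0.18886585533618927), 0.014814834110438824) [310 179  26  26 536]
wrist 0.1505 [ 0.5843 -0.1887  0.1505] ((0.5842400789260864, -0.18855763971805573), 0.014722385443747044) [310 179  26  26 536]
wrist 0.1525 [ 0.5839 -0.1884  0.1525] ((0.5838530659675598, -0.1882496029138565), 0.014629851095378399) [310 179  26  26 536]
top 0.1485 [ 0.5859 -0.1875  0.1485] ((0.5860719680786133, -0.1873936951160431), 0.015204393304884434) [406 191  14  13 148]
top 0.1505 [ 0.5857 -0.1871  0.1505] ((0.5858154296875, -0.18692415952682495), 0.015166902914643288) [406 191  14  13 148]
top 0.1525 [ 0.5854 -0.1866  0.1525] ((0.5855588912963867, -0.1864546239376068), 0.015129413455724716) [406 191  14  13 148]
topflange ((408.48260498046875, 199.60829162597656), (43.83048629760742, 47.860843658447266), 68.74217987060547) [ 0.5825 -0.1826  0.13  ]
[ 0.5616 -0.2029  0.1307]
[ 0.5935 -0.1631  0.1306]
[ 0.6096 -0.2095  0.1311]
[ 0.585  -0.1897  0.1513]
5.3 [ 0.57936072 -0.18191016  0.30498325]
```

```bash
python3 - <<'E'
from h import *
p=cv2.imread('pics/w2.png')[:,:,::-1].copy();m=vision.camera_model('wrist');s=bot.read_state()
h=cv2.cvtColor(p,cv2.COLOR_RGB2HSV);R=np.array(s['tcp_rot']);P=s['position']
for v in range(222,252,3):
    u=np.nonzero((h[v,300:350,1]>180)&(h[v,300:350,0]<22)&(h[v,300:350,2]>80))[0]+300
    if len(u): print(v,u.min(),u.max(),[(R.T@(ray(m,x,v,P[2]+.0292)-P)).round(4)[:2].tolist() for x in (u.min()-.5,u.max()+.5)])
print(R.T@(np.array([.5843,-.1887,.1505])-P))
E
```

```text
225 317 332 [[0.021, -0.0049], [0.021, 0.0025]]
228 316 333 [[0.0196, -0.0054], [0.0195, 0.003]]
231 316 333 [[0.0181, -0.0054], [0.018, 0.003]]
234 316 333 [[0.0166, -0.0054], [0.0165, 0.003]]
237 315 333 [[0.0151, -0.0059], [0.015, 0.003]]
240 315 334 [[0.0135, -0.0059], [0.0135, 0.0035]]
243 315 334 [[0.012, -0.0059], [0.012, 0.0035]]
246 315 334 [[0.0105, -0.0059], [0.0104, 0.0035]]
249 315 334 [[0.0089, -0.006], [0.0089, 0.0036]]
[-0.00690131 -0.00363318  0.15451455]
```

```bash
python3 -m inch '[[0,27,-1,0,0],[0,54.6,-2.4,30,0],[0,54.6,-2.4,70,0],[0,54.6,-2.4,105,0],[0,54.6,-2.4,130,0],[0,54.6,-2.4,145,0],[0,54.6,-2.4,145,0],[0,54.6,-2.4,145,0]]';python3 -m inch '[[0,0,0,0,0],[0,0,0,0,0]]'
```

```text
time_s: 6.1
position: [0.5374, -0.1491, 0.16]
tcp_rot: [[-0.781, 0.625, 0.012], [0.625, 0.781, 0.002], [-0.008, 0.009, -1.0]]
force: [-0.6, 0.2, -0.4]
opening: 0.113
time_s: 6.3
position: [0.5382, -0.1494, 0.1614]
tcp_rot: [[-0.781, 0.624, 0.015], [0.625, 0.781, 0.001], [-0.011, 0.01, -1.0]]
force: [-1.2, 0.1, -0.4]
opening: 0.11
```

```bash
python3 -m inch '[[0,0,0,7,0],[0,0,0,14,0],[0,0,0,14,0]]';for i in 1 2; do python3 -m inch '[[0,0,0,1,0],[0,0,0,2,0],[0,0,0,2,0]]' ; done
```

```text
time_s: 6.6
position: [0.5377, -0.1489, 0.1463]
tcp_rot: [[-0.781, 0.624, 0.013], [0.625, 0.781, 0.002], [-0.009, 0.009, -1.0]]
force: [-0.1, 0.0, -1.0]
opening: 0.111
time_s: 6.9
position: [0.5376, -0.1489, 0.1441]
tcp_rot: [[-0.781, 0.625, 0.012], [0.625, 0.781, 0.002], [-0.008, 0.009, -1.0]]
force: [-0.6, 0.5, -0.4]
opening: 0.112
time_s: 7.2
position: [0.5376, -0.1489, 0.142]
tcp_rot: [[-0.781, 0.625, 0.012], [0.625, 0.781, 0.002], [-0.008, 0.009, -1.0]]
force: [0.2, 0.6, -1.1]
opening: 0.118
```

```bash
for i in 1 2; do python3 -m inch '[[0,0,0,0.7,0],[0,0,0,0.7,0],[0,0,0,0.7,0]]' ; done
```

```text
time_s: 7.5
position: [0.5376, -0.1489, 0.1413]
tcp_rot: [[-0.781, 0.625, 0.012], [0.625, 0.781, 0.002], [-0.008, 0.009, -1.0]]
force: [0.4, 0.8, -1.1]
opening: 0.117
time_s: 7.8
position: [0.5377, -0.1489, 0.1409]
tcp_rot: [[-0.781, 0.625, 0.013], [0.625, 0.781, 0.002], [-0.009, 0.009, -1.0]]
force: [-0.5, 0.3, 1.3]
opening: 0.111
```

```bash
python3 -m inch '[[0,0,0,0.7,0],[0,0,0,0.7,0],[0,0,0,0.7,0]]'; python3 -m inch '[[0,0,0,0,0],[0,0,0,0,0]]'; python3 - <<'E'
from h import *
s=bot.read_state();print(s['force'],s['position'])
cap('wrist')
s=bot.read_state();print(s['force'],s['position'])
E
```

```text
time_s: 8.1
position: [0.5378, -0.149, 0.1405]
tcp_rot: [[-0.781, 0.625, 0.013], [0.625, 0.781, 0.002], [-0.009, 0.009, -1.0]]
force: [-0.8, 1.6, 4.5]
opening: 0.112
time_s: 8.3
position: [0.5379, -0.149, 0.1406]
tcp_rot: [[-0.781, 0.625, 0.013], [0.625, 0.781, 0.002], [-0.009, 0.01, -1.0]]
force: [-0.1, 0.6, 3.8]
opening: 0.118
[-0.13991209  0.58167894  3.81159393] [ 0.53786794 -0.14901973  0.14063584]
[0.24042361 0.71474725 3.97161413] [ 0.53788389 -0.14902743  0.14062235]
```

```bash
python3 -m inch '[[0,0,0,-0.7,0],[0,-4,-0.6,-0.7,0],[0,-8,-0.6,-0.6,0],[0,-12,-0.6,-0.6,0],[0,-12,-0.6,-0.6,0],[0,-12,-0.6,-0.6,0]]'
```

```text
time_s: 8.95
position: [0.5472, -0.1573, 0.1412]
tcp_rot: [[-0.781, 0.625, 0.014], [0.625, 0.781, 0.001], [-0.01, 0.01, -1.0]]
force: [0.9, -0.4, -0.0]
opening: 0.116
```

```bash
python3 -m inch '[[0,-1.5,0,0,0],[0,-3,0,0,0],[0,-3,0,0,0]]';  python3 -m inch '[[0,-1,0,0,0],[0,-2,0,0,0],[0,-2,0,0,0]]'; python3 -m inch '[[0,-1,0,0,0],[0,-2,0,0,0],[0,-2,0,0,0]]'
```

```text
time_s: 9.25
position: [0.5494, -0.1591, 0.1411]
tcp_rot: [[-0.781, 0.625, 0.013], [0.625, 0.781, 0.002], [-0.009, 0.01, -1.0]]
force: [-0.1, -0.8, 1.1]
opening: 0.112
time_s: 9.55
position: [0.5498, -0.1595, 0.1409]
tcp_rot: [[-0.781, 0.625, 0.01], [0.625, 0.781, 0.003], [-0.006, 0.009, -1.0]]
force: [-3.6, 2.5, 3.1]
opening: 0.113
time_s: 9.85
position: [0.55, -0.1597, 0.1407]
tcp_rot: [[-0.781, 0.625, 0.007], [0.625, 0.781, 0.005], [-0.002, 0.009, -1.0]]
force: [-4.8, 3.6, 4.6]
opening: 0.116
```

```bash
python3 -m inch '[[0,-1.5,0,-0.4,0],[0,-3,0,-0.5,0],[0,-3,0,-0.5,0]]';  python3 -m inch '[[0,-1.5,0,-0.2,0],[0,-3,0,-0.3,0],[0,-3,0,-0.3,0]]'
```

```text
time_s: 10.15
position: [0.5503, -0.16, 0.1408]
tcp_rot: [[-0.781, 0.624, 0.003], [0.624, 0.781, 0.009], [0.003, 0.008, -1.0]]
force: [-5.6, 4.3, 5.2]
opening: 0.112
time_s: 10.45
position: [0.5507, -0.1603, 0.1408]
tcp_rot: [[-0.781, 0.624, -0.002], [0.624, 0.781, 0.012], [0.009, 0.008, -1.0]]
force: [-7.0, 4.3, 5.3]
opening: 0.112
```

```bash
python3 - <<'E'
from h import *
w,_,mw=cap('wrist');s,_,ms=cap('scene')
u,v=proj(ms,[.585,-.188,.14]).astype(int);print(u,v)
a=cv2.resize(w[120:300,230:420],(475,450),interpolation=cv2.INTER_CUBIC)
b=cv2.resize(s[v-40:v+40,u-28:u+28],(315,450),interpolation=cv2.INTER_CUBIC)
cv2.imwrite('pics/c3.png',np.hstack([a,b])[:,:,::-1])
E
```

```text
279 133
```

View pics/c3.png

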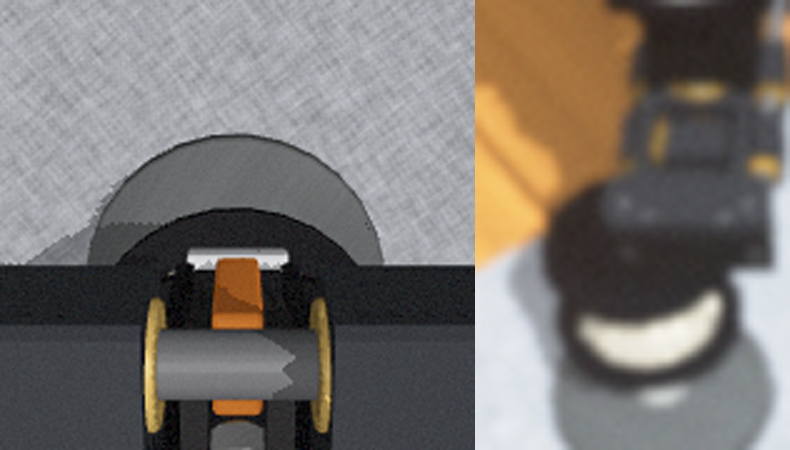

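The picture shows the clip's tail centred on the flange (crop u≈238 for both), so the lateral alignment is good. Next I'll relieve the downward load and see what remains.

```bash
python3 -m inch '[[0,0,0,-0.5,0],[0,0,0,-1,0],[0,0,0,-1,0]]';  python3 -m inch '[[0,-1.5,0,-0.3,0],[0,-3,0,-0.6,0],[0,-3,0,-0.6,0]]'
```

```text
time_s: 10.85
position: [0.5506, -0.1602, 0.1415]
tcp_rot: [[-0.781, 0.624, -0.002], [0.624, 0.781, 0.012], [0.009, 0.008, -1.0]]
force: [-2.0, 0.9, 0.2]
opening: 0.113
time_s: 11.15
position: [0.5511, -0.1607, 0.1415]
tcp_rot: [[-0.781, 0.625, -0.007], [0.624, 0.781, 0.015], [0.015, 0.008, -1.0]]
force: [-5.0, 4.1, 2.7]
opening: 0.116
```

```bash
python3 -m inch '[[0,-1.5,0,-0.3,0],[0,-3,0,-0.5,0],[0,-4.5,0,-0.6,0],[0,-4.5,0,-0.6,0]]'
```

```text
time_s: 11.55
position: [0.5527, -0.162, 0.1415]
tcp_rot: [[-0.781, 0.625, -0.012], [0.624, 0.781, 0.019], [0.021, 0.007, -1.0]]
force: [-5.2, 4.6, 3.1]
opening: 0.109
```

```bash
python3 -m inch '[[0,-1.5,0,-0.3,0],[0,-3,0,-0.5,0],[0,-4.5,0,-0.6,0],[0,-4.5,0,-0.6,0]]'
```

```text
time_s: 11.95
position: [0.5576, -0.1658, 0.1422]
tcp_rot: [[-0.781, 0.624, -0.009], [0.624, 0.781, 0.016], [0.017, 0.007, -1.0]]
force: [0.5, -0.6, -0.8]
opening: 0.111
```

```bash
python3 -m inch '[[0,-0.8,0,0.3,0],[0,-1.5,0,0.4,0],[0,-1.5,0,0.4,0]]'; python3 -m inch '[[0,-0.8,0,0,0],[0,-1.5,0,0,0],[0,-1.5,0,0,0]]'
```

```text
time_s: 12.25
position: [0.5591, -0.167, 0.1418]
tcp_rot: [[-0.781, 0.625, -0.008], [0.624, 0.781, 0.016], [0.016, 0.008, -1.0]]
force: [-0.8, 1.1, 1.9]
opening: 0.112
time_s: 12.55
position: [0.5593, -0.1672, 0.1416]
tcp_rot: [[-0.781, 0.625, -0.01], [0.624, 0.781, 0.018], [0.019, 0.007, -1.0]]
force: [-3.3, 2.6, 1.9]
opening: 0.113
```

```bash
python3 -m inch '[[0,-1.5,0,-0.2,0],[0,-3,0,-0.3,0],[0,-3,0,-0.3,0]]'
```

```text
time_s: 12.85
position: [0.5595, -0.1673, 0.1415]
tcp_rot: [[-0.781, 0.624, -0.015], [0.624, 0.781, 0.021], [0.025, 0.007, -1.0]]
force: [-5.9, 4.7, 3.4]
opening: 0.112
```

```bash
python3 -m inch '[[0,1.2,0,0,0],[0,1.2,0,0,0],[14,1.2,0,0,0],[30,1.2,0,0,0],[40,1.2,0,0,0],[40,1.2,0,0,0],[40,1.2,0,0,0]]'
python3 -m inch '[[40,0,0,-10,0],[40,0,0,-30,0],[40,10,0,-60,0],[40,20,0,-90,0],[40,30,0,-120,0],[40,30,0,-120,0]]'
python3 - <<'E'
from h import *
w,_,mw=cap('wrist','w4.png');t,_,mt=cap('top')
u,v=proj(mw,[.575,-.18,.14]).astype(int);print(u,v)
cv2.imwrite('pics/c4.png',cv2.resize(w[max(v-70,0):v+70,u-80:u+80],None,fx=4,fy=4,interpolation=cv2.INTER_CUBIC)[:,:,::-1])
E
```

```text
time_s: 13.55
position: [0.5587, -0.1667, 0.1415]
tcp_rot: [[-0.781, 0.624, -0.015], [0.624, 0.781, 0.021], [0.025, 0.007, -1.0]]
force: [-0.6, 0.8, 0.7]
opening: 0.42
time_s: 14.15
position: [0.5389, -0.151, 0.2675]
tcp_rot: [[-0.781, 0.624, -0.007], [0.624, 0.781, 0.017], [0.015, 0.009, -1.0]]
force: [0.5, -0.1, 0.4]
opening: 0.456
324 237
```

View pics/c4.png

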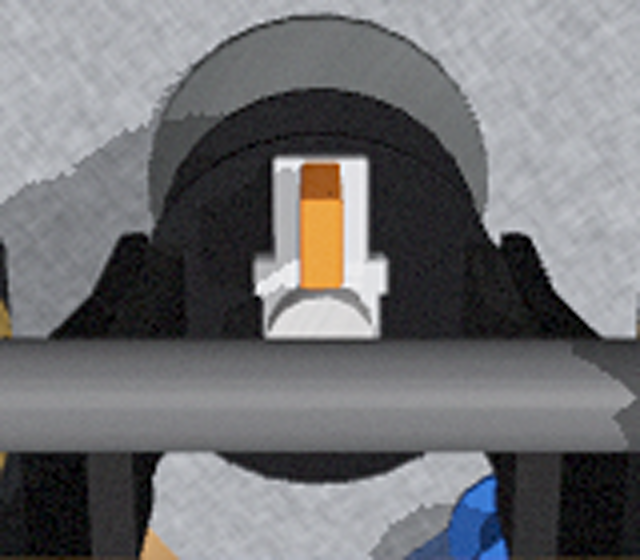

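The clip is on the spool with its C under the head, released. I'll measure its seating once with the spindle in full view.

```bash
python3 -m inch '[[40,0,0,-40,0],[40,-20,0,-60,0],[40,-50,0,-60,0],[40,-50,0,-60,0],[40,-50,0,-60,0]]'
python3 - <<'E'
from h import *
mw=vision.camera_model('wrist');w,d,_=cap('wrist','w5.png')
h=cv2.cvtColor(w,cv2.COLOR_RGB2HSV)
u0,v0=proj(mw,[.5852,-.1876,.1505]);print(u0,v0)
box=np.zeros(d.shape,np.uint8);cv2.circle(box,(int(u0),int(v0)),60,1,-1)
org=(box>0)&(h[...,1]>180)&(h[...,0]<22)&(h[...,2]>200)
v,u=np.nonzero(org);q=np.array([ray(mw,a,b,.1705)[:2] for a,b in zip(u,v)],np.float32);rc=cv2.minAreaRect(q);print('tab',rc)
zs=[dep(mw,a,b,d[b,a]) for a,b in zip(u,v) if d[b,a]>0];print('tab z',np.median([x[2] for x in zs]))
# level: plane fit of the tab's top
Q=np.array(zs);Q=Q[abs(Q[:,2]-np.median(Q[:,2]))<.006];print('slope',np.linalg.lstsq(np.c_[Q[:,:2]-Q[:,:2].mean(0),np.ones(len(Q))],Q[:,2],rcond=None)[0])
u,v=int(u0),int(v0)
cv2.imwrite('pics/c5.png',cv2.resize(w[v-60:v+60,u-70:u+70],None,fx=5,fy=5,interpolation=cv2.INTER_CUBIC)[:,:,::-1]);print(u-70,v-60)
E
```

```text
time_s: 14.75
position: [0.5765, -0.1829, 0.3203]
tcp_rot: [[-0.781, 0.625, -0.016], [0.625, 0.781, 0.022], [0.026, 0.007, -1.0]]
force: [0.2, 0.1, -0.1]
opening: 0.457
326.3844390332804 194.67658302051075
tab ((0.5572764277458191, -0.16744890809059143), (0.008379034698009491, 0.019812196493148804), 51.316226959228516)
tab z 0.17043685439859402
slope [ 0.00302518 -0.02339773  0.17053502]
256 134
```

View pics/c5.png

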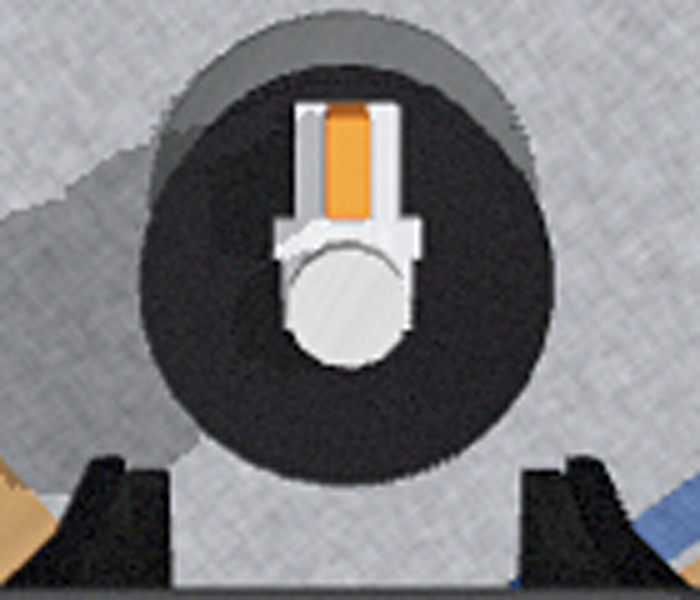

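The head centre is at about (325.6,195). That puts the axis about 34.5 mm from the tab centre (34 expected), and the tab top at 0.1704 m puts the underside on the flange at 0.130 m.

```bash
python3 -c "
from rig import bot
s=bot.read_state();print(s['time_s'],s['force']);print(bot.hand_in())"
```

```text
14.8 [ 0.0298917  -0.21728979 -0.4887557 ]
the job is handed in; nothing more can be done
None
```

I pinched the small orange-tabbed clip in the tray, found the flange by touch at about 0.130 m, and slid the clip into the groove. I then released it, backed the gripper well clear and handed in at 14.8 s; the hand-in gives no verdict.

- **Push:** the force rose to about 7 N, dropped as the jaws snapped past the widest point, then rose steeply with almost no further travel. The highest reading at the end of any move was about 10 N, against the 20 N limit.
- **Last checks:** the tab sits about 34.5 mm from the spindle axis (34 mm expected), and the clip's underside works out at about 0.130 m, which is the flange height. The tab's top face slopes about 0.02 rad (limit 0.08), and the wrist force was near zero after release.
- **Disagreement:** the top and wrist cameras placed the spindle axis about 2 mm apart sideways. I used a position in between, based on where the held tab appeared, and the final image shows the clip straight under the head.
- **Not checked:** I did not re-measure the bystander objects at the end. No contact with any of them was noticed, and I only carried the clip across well above them.

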